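# Mark a blank specimen mount with the bench spring stamp

### The job

Mark the blank aluminium mount with the spring stamp: draw the striker back by its cross-handle until the sear catches and holds it, then stand the mount upright in the nest between the rails, one of its narrower sides against the anvil. In the rack it can be taken only by two opposite faces and in the nest only by the other two, so set it down on the bench on the way and take it again crosswise. Then, with your hand off the mount and the handle, press the trip pad so that the striker fires onto the mount, let the pad come up again, and leave the other things where they are.

Things in the scene. Friction and masses are not known exactly. Their poses are not given: they have to be found in the camera images.
- stamp: Fixed dark grey spring stamp, 280 x 90 mm. Origin on the bench under its bed; +x is the strike direction, z up. Along x, in mm: dark spring barrel -125 to -75 (top 79 up; sear lever on it), front bearing -20 to 2 (50 wide, top 80 up), nest, anvil post 102 to 128 (72 wide, top 95 up; its steel face at x = 100). The striker runs along x at y = 0, 60 mm up.
- nest (a point): Where the middle of the mount's underside belongs: stamp x 75, y 0, on the nest floor 16 mm above the bench; axes as the stamp's. The anvil face is 25 mm away in +x. Two steel rails beside it, 44 mm apart in y (outer edges y +-31 mm), x 42 to 100 mm, stand 9 mm above the nest floor.
- striker_slide (a joint): How far the striker is drawn back, m: 0 home, growing towards the stamp's -x, stop at 0.036. Spring: 6 N at 0, 20 N at 0.034. The sear catches past about 0.031; let go, it rests at 0.030. Home, the nose stands 4 mm inside the mount's place, so cock before loading; cocked, 76 mm are free from nose to anvil. Resting on a seated mount after firing it reads 0.004.
- handle (a point): Centre of the cross-handle at the striker's rear end: ribbed round bar 15 mm thick, 64 mm long, level, along the stamp's y, 100 mm above the bench, on a steel arm (10 mm thick in x) that stands up from the rod; at home at stamp x -205 mm. Below it the rod's top is 67 mm up; ahead of it 47 mm are free to the trip pad. It moves with the striker: pull along stamp -x, a finger before and behind it.
- sear_lever (a joint): Angle of the sear lever, rad: 0 at rest; grows as its trip pad is pressed down. Springs back. With the striker cocked, it lets go at about 0.12 (the pad is then about 5 mm down); stop at 0.32 (pad 12 mm down).
- trip_pad (a point): Centre of the top of the sear lever's ribbed trip pad, 24 mm (stamp x) by 28 mm (stamp y), dark steel; at rest at stamp x -138, y 0, 101 mm above the bench, just behind the barrel's rear end. Press it straight down: about 2 N without load, about 5 N with the striker cocked.
- rack: Dark grey upright rack, fixed, 152 mm long (y), 60 mm deep (x), three slots 44 mm wide side by side (middles at y -49, 0, +49 mm). Floor 6 mm above the bench; four dividers 5 mm thick and 52 mm deep rise to 84 mm. Front and back (x) are open above a 12 mm lip. Origin on the bench under its middle. The bench behind rack and stamp is free round world x 0.69, y -0.01.
- mount: Blank specimen mount: aluminium block, bore and four screws on top, upright in one of the rack's slots. 50 (its x) x 40 (its y) x 75 mm high, 0.22 to 0.45 kg; origin in the middle of its underside, z up. In the rack its x faces are free, its y faces 2 mm from dividers. In the nest its x axis lies along the stamp's (either way round): x faces to anvil and striker, only the y faces free.
- cube: Black filter cube, 45 x 34 x 43 mm, in another slot of the rack. Leave it.
- case: Round objective case with a black lid, 41 mm across, 58 mm high, in another slot of the rack. Leave it.
- slips: Small coverslip box, 36 x 36 x 22 mm, on the bench before the stamp. Leave it.
- timer: White lab timer, 66 x 64 x 21 mm, on the bench. Leave it.
- marker: White marker pen with a coloured cap, 135 mm long, on the bench behind the stamp. Leave it.
There are look-alikes about, which are no part of the job. What is meant by the mount is not blue, and is the larger of those in its own colour.

How it is judged (in metres and radians):
On the way, in this order (a step that is already met when the one before it is completed fails the run):
1. the mount has been set down upright on the bench and let go (height (world z) of mount below 0.003 m and angle between mount's own z axis and vertical below 0.08 rad and contact force between the fingers and anything else below 0.5 N), for 0.2 s.
2. the striker is held drawn back by its sear and the mount stands upright in the nest at the anvil, with nothing held (value of joint striker_slide above 0.027 m and distance between mount and nest below 0.01 m and linear speed of mount below 0.02 m/s and angle between mount's own z axis and vertical below 0.08 rad and angle between the x axis of mount and the x axis of stamp, either way round below 0.08 rad and contact force between the fingers and anything else below 0.5 N), for 0.3 s.
3. the sear is tripped and the striker fires forward at the mount in the nest (velocity of joint striker_slide below -0.25 m/s and value of joint sear_lever above 0.05 rad and distance between mount and nest below 0.01 m).
At the end, for the whole second after the job is handed in: The striker has been fired and rests against the mount (its joint reads 2 to 6.5 mm); the mount stands upright and square (within 0.08 rad) in the nest, its origin within 5 mm of the nest point, at rest; the trip pad is released (value of joint striker_slide between 0.002 and 0.0065 m and distance between mount and nest below 0.005 m and linear speed of mount below 0.02 m/s and angle between mount's own z axis and vertical below 0.08 rad and angle between the x axis of mount and the x axis of stamp, either way round below 0.08 rad and value of joint sear_lever below 0.03 rad); the robot touches nothing.
It fails at once if a thing that was to be left alone has been moved by more than 30 mm (distance of any of cube, case, slips, timer, marker from where it was at the start of the episode above 0.03 m).
It also fails if it takes over 70 s, if anything falls off the work surface, if the arm or the gripper's body presses on something with over 40 N, if the wrist force passes 120 N, or if a joint passes its speed limit or range.

### The arm

A 6-joint arm with a two-finger parallel gripper is mounted at the origin on a cart in front of the work surface, level with it; the furniture and walls round the work are solid. World frame = base frame: x ahead of the robot, y to its left, z up, the work surface at z = 0. Lengths are in m, angles in degrees, forces in N, time in s.
With the tool pointing down it reaches from about 0.3 to 0.875 m from the base axis. Payload 6.4 kg.
Tool frame: the origin (TCP) lies midway between the tips of the shut fingers; the grasp point (between the pads) lies 19 mm behind it; z points along the fingers, y is the line along which they close (so a half turn about z gives the same grasp; the last joint's range is limited). The gripper opens to 85 mm and grips with 20 to 120 N. Pads are 22 mm wide; open, the fingers measure 114 mm over their backs; the gripper's body (76 mm by 85 mm) begins 54 mm behind the grasp point. The pads swing forward as they close: fully open they stand 13 mm farther back than shut.
Start: joints at [-80.002, 10.359, 92.074, -0, 77.567, -11.82], TCP at [0.214, -0.534, 0.231] pointing down, gripper open.
Joint ranges: [-171.53, 171.53], [-51.25, 118.39], [17.06, 147.69], [-65.23, 245.23], [0, 150.52], [-178.68, 178.68]. Speed limits (degrees/s): [147.25, 147.25, 172.46, 180, 180, 180].

### API

Orientations are given as a 3x3 rotation matrix whose columns are the frame's x, y, z axes.
In Python, from bench import monitor, read_camera, camera_model, workorder gives the robot as it stands.
- The arm moves only by the tool jog_arm, never from a script. Its argument "motion" is a list of rows, each a list of 2 entries, a list of its own where there are three numbers: the shift along the tool's x, y, z in m, then the turn, a rotation vector about the tool's x, y, z in degrees. A call has 1 to 5 rows; each row is the pose to reach, as a shift and turn from the pose commanded when the call began, along the tool's axes at that moment; what a row does not reach only later rows make up. A row lasts 1/10 s, in which the tool goes at most 50 mm and 8.59 degrees, less where a joint would pass 70% of its speed; a pose out of reach is approached as far as the arm can. A call with a gripper value outside its range is refused whole. "fingers" is the opening in per cent of the stroke, from 0 (shut) to 100 (fully open), set as the call begins (left out, the last holds). The fingers move at their own pace and stop on an object; "grip_force" is the grip in N (left out, the last holds). Time passes only in rows, so rows that repeat a pose let the fingers close. It gives the time, the measured TCP pose, the force, the opening and the grip force at its end, in the units of the state.
- monitor.state(): the state, without advancing time (a new reading comes with each control period).
- read_camera(name): name is "scene" or "top" or "wrist"; returns the picture (384x512x3 uint8, red, green, blue); there is no depth.
- camera_model(name): a dict with "vertical_fov" (degrees; the focal length in pixels is half the picture's height over the tangent of half this angle, whatever the lens; pixels are square), "cx", "cy" (the principal point, pixels), "T" (4x4, takes a point from camera to world coordinates); the wrist camera has in their place "mount" (4x4, takes a point from camera to tool coordinates, whose origin is the TCP and whose axes are the flange's). Camera axes: x right, y down, z forward; pixel columns grow to the right and rows downward; lengths in m; the calibration is good to about 2 mm. The wrist camera is an equidistant fisheye: a pixel r from the principal point sees the ray r / f radians off the axis. A picture is of the moment at which its call begins: read the wrist's pose just before it. camera_model takes no time and is no camera call.
- workorder.job_done(): hands the job in; it is judged then, once.
The state is a dict: "clock": time; "joints": joint angles; "qd": joint speeds; "joint_efforts": joint torques, N m; "tcp_pos": TCP position; "tcp_rot": TCP orientation; "force": force on the tool from outside, world axes, zero at the start; "torque": the same for the moment, N m; "gripper_width": finger opening in m; "finger_force": force on a finger pad.
Only numpy, scipy, OpenCV 4.12 (cv2) and the standard library are available. Lean on these libraries where they do the work, as an engineer would, in place of code of your own. Each camera call takes 0.05 s, during which the arm holds its last target. There are 200 camera calls.

## Working session

There is one attempt and no reset: what is moved stays moved. The work goes in short steps, Python scripts to look and compute and a tool call to move; the robot and the scene stay as the last step left them, time stands still between calls to the robot, and variables do not carry over. Pictures are saved under pics/ and viewed, at most 10 in all, crops included, and the job is handed in when it is done.

Besides the shell and the picture viewer there is one more tool, called by a JSON object that holds its "api" and its "payload". jog_arm: Moves the arm, as the interface text tells. Its arguments: {"type":"object","properties":{"motion":{"type":"array","items":{"type":"array"}},"fingers":{"type":"number"},"grip_force":{"type":"number"}},"required":["motion"]}

```bash
mkdir -p pics; ls
python3 - <<'E'
from bench import monitor, read_camera, camera_model
import cv2,numpy as np
np.set_printoptions(precision=4,suppress=True)
for n in("scene","top"):
    cv2.imwrite(f"pics/{n}0.png",read_camera(n)[:,:,::-1]); m=camera_model(n); print(n,m)
print(camera_model("wrist")); s=monitor.state(); print(s)
E
```

```text
pics
scene {'vertical_fov': 55.148680888128304, 'cx': 258.14957777885076, 'cy': 190.98403079277756, 'T': array([[-0.4926, -0.3794,  0.7832, -0.3974],
       [-0.8701,  0.197 , -0.4518,  0.525 ],
       [ 0.0172, -0.904 , -0.4272,  0.5932],
       [ 0.    ,  0.    ,  0.    ,  1.    ]])}
top {'vertical_fov': 52.327147798080155, 'cx': 261.26770181896325, 'cy': 191.0745918249217, 'T': array([[-0.0145, -0.9955,  0.0934,  0.4355],
       [-0.9999,  0.0138, -0.0076, -0.0077],
       [ 0.0063, -0.0935, -0.9956,  1.1031],
       [ 0.    ,  0.    ,  0.    ,  1.    ]])}
{'vertical_fov': 65.70646984690485, 'cx': 256.3453632854136, 'cy': 190.0642267915184, 'mount': array([[ 0.0002, -0.9614, -0.2752,  0.0705],
       [ 1.    ,  0.0003, -0.0001, -0.0012],
       [ 0.0002, -0.2752,  0.9614, -0.1434],
       [ 0.    ,  0.    ,  0.    ,  1.    ]])}
{'clock': 0.1, 'joints': array([-80.0031,  10.3983,  92.1272,   0.002 ,  77.5675, -11.8182]), 'qd': array([-0.017 , -0.1332, -0.2641,  0.0015, -0.0381,  0.1026]), 'joint_efforts': array([ -0.    , -44.5883, -35.2239,  -0.0002,   0.0042,   0.    ]), 'tcp_pos': array([ 0.2136, -0.5333,  0.2305]), 'tcp_rot': array([[ 0.9284,  0.3716, -0.0002],
       [ 0.3716, -0.9284,  0.0016],
       [ 0.0004, -0.0016, -1.    ]]), 'force': array([-0.9234,  0.0937, -0.289 ]), 'torque': array([ 0.0322, -0.0196, -0.025 ]), 'finger_force': 0.0, 'gripper_width': 0.08517595237095651}
```

View pics/scene0.png

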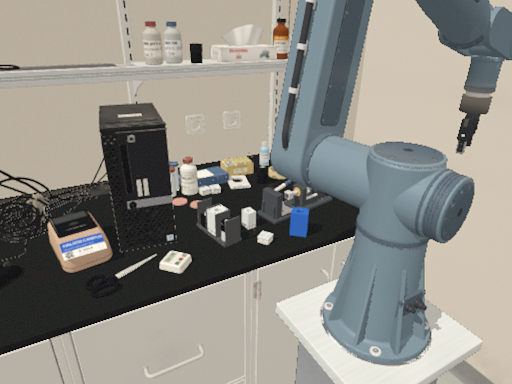

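```bash
python3 -c "
import cv2
i=cv2.imread('pics/top0.png');cv2.imwrite('pics/top0b.png',cv2.resize(i,(800,600),interpolation=cv2.INTER_CUBIC))"
```

```text
(no output)
```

View pics/top0b.png

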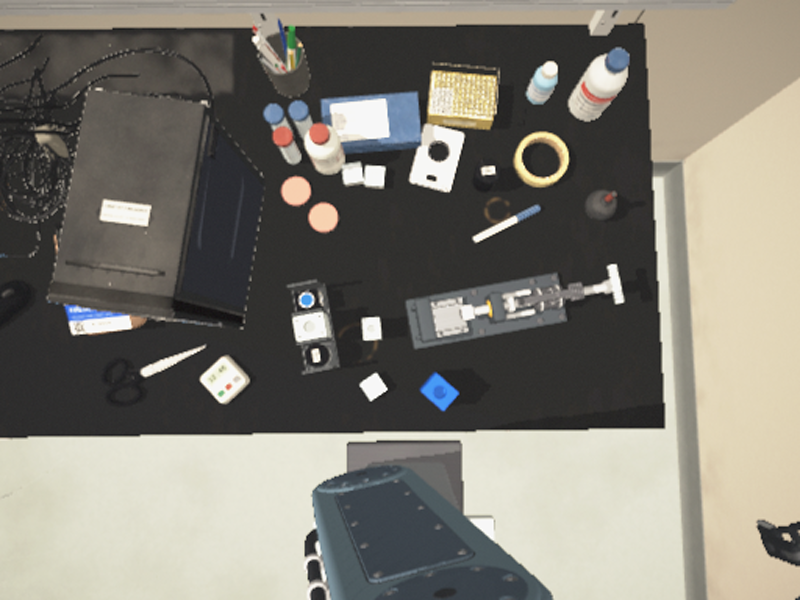

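The top view (800x600) shows the rack at (312,328) with the silver mount in its middle slot (311,327), and smaller silver blocks at (371,328) and (373,387). The blue one is at (440,390). The stamp runs from the anvil end (415,325) to the handle (614,285). The striker therefore points towards world +y.

```bash
cat > h.py <<'E'
import numpy as np, cv2
from bench import monitor, read_camera, camera_model
np.set_printoptions(precision=4,suppress=True)
def ray(name,uv,state=None):
    m=camera_model(name); f=192/np.tan(np.radians(m["vertical_fov"]/2))
    d=np.array([uv[0]-m["cx"],uv[1]-m["cy"]])
    if name=="wrist":
        r=np.hypot(*d); th=r/f; v=np.array([*(d/max(r,1e-9)*np.sin(th)),np.cos(th)])
        W=np.eye(4); W[:3,:3]=state["tcp_rot"]; W[:3,3]=state["tcp_pos"]; T=W@m["mount"]
    else: v=np.array([*(d/f),1.]); T=m["T"]
    return T[:3,3],T[:3,:3]@v
def plane(name,uv,z,state=None):
    o,d=ray(name,uv,state); return o+d*(z-o[2])/d[2]
def proj(p,state):  # world -> wrist pixel
    m=camera_model("wrist"); f=192/np.tan(np.radians(m["vertical_fov"]/2))
    W=np.eye(4); W[:3,:3]=state["tcp_rot"]; W[:3,3]=state["tcp_pos"]; c=np.linalg.inv(W@m["mount"])@np.array([*p,1])
    r=np.hypot(c[0],c[1]); th=np.arctan2(r,c[2]); return np.array([m["cx"],m["cy"]])+f*th*c[:2]/r
def tool(target,yaw=None):
    """shift in current tool axes to reach world target; yaw: tool y axis direction in world (deg, mod 180)"""
    s=monitor.state(); R=s["tcp_rot"]; print("clock",s["clock"],"shift",R.T@(np.array(target)-s["tcp_pos"]))
    if yaw is not None:
        cur=np.degrees(np.arctan2(R[1,1],R[0,1])); d=(yaw-cur+90)%180-90
        print("cur yaw",cur,"turn about tool z",-d,"j6",s["joints"][5])
E
python3 - <<'E'
from h import *
for n,p,z in [("mount",(311,327),.081),("handle a",(612,266),.1),("handle b",(618,301),.1),("pad?",(572,292),.1),("bed anvil corner",(407,300),.016),("c",(414,348),.016),("c",(566,320),.016),("c",(556,274),.016),("rack c",(338,371),.084),("rack",(325,283),.084),("rack",(290,287),.084),("rack",(303,374),.084)]:
    print(n,plane("top",np.array(p)*.64,z))
E
```

```text
mount [0.4859 0.1477 0.081 ]
handle a [ 0.5792 -0.3548  0.1   ]
handle b [ 0.5207 -0.362   0.1   ]
pad? [ 0.5367 -0.2865  0.1   ]
bed anvil corner [ 0.5349 -0.0138  0.016 ]
c [ 0.4492 -0.025   0.016 ]
c [ 0.4951 -0.2971  0.016 ]
c [ 0.5781 -0.2823  0.016 ]
rack c [0.4122 0.1026 0.084 ]
rack [0.5593 0.1238 0.084 ]
rack [0.5533 0.1825 0.084 ]
rack [0.4081 0.1605 0.084 ]
```

```bash
python3 -c "
from h import *
tool([.54,-.23,.26],99.5)"
```

```text
clock 0.1 shift [ 0.4157 -0.1603 -0.0291]
cur yaw -68.18524927211516 turn about tool z 12.31475072788487 j6 -11.818244808948467
```

{"api": "jog_arm", "payload": {"motion": [[[0.046, -0.018, -0.003], [0, 0, 2]], [[0.09, -0.036, -0.006], [0, 0, 4]], [[0.136, -0.054, -0.01], [0, 0, 6]], [[0.18, -0.072, -0.013], [0, 0, 8]], [[0.226, -0.09, -0.016], [0, 0, 10]]]}}

```text
clock: 0.6
tcp_pos: [0.3909, -0.3646, 0.2471]
tcp_rot: [[0.979, 0.203, -0.0], [0.203, -0.979, 0.0], [-0.0, -0.0, -1.0]]
force: [0.7, -0.1, 0.5]
gripper_width: 0.0852
finger_force: 0.0
```

{"api": "jog_arm", "payload": {"motion": [[[0.042, -0.024, -0.003], [0, 0, 2]], [[0.085, -0.048, -0.006], [0, 0, 2]], [[0.13, -0.072, -0.01], [0, 0, 2]], [[0.175, -0.105, -0.013], [0, 0, 2]], [[0.175, -0.105, -0.013], [0, 0, 2]]]}}

```text
clock: 1.1
tcp_pos: [0.5427, -0.2233, 0.2602]
tcp_rot: [[0.984, 0.176, 0.001], [0.176, -0.984, 0.002], [0.001, -0.001, -1.0]]
force: [-0.6, -0.0, -0.1]
gripper_width: 0.0851
finger_force: 0.0
```

Run:
```python
from h import *
import pickle
s=monitor.state();i=read_camera("wrist");cv2.imwrite("pics/w1.png",i[:,:,::-1]);pickle.dump(s,open("w1.pkl","wb"))
print(s["clock"],s["tcp_pos"],s["qd"],s["tcp_rot"],s["joints"])
cv2.imwrite("pics/w1b.png",cv2.resize(i[:,:,::-1],(800,600),interpolation=cv2.INTER_CUBIC))
```

```text
1.1 [ 0.5427 -0.2233  0.2602] [ 2.784   2.128  -1.9357 -2.7933  0.8253  3.3069] [[ 0.9844  0.1758  0.001 ]
 [ 0.1758 -0.9844  0.0015]
 [ 0.0012 -0.0013 -1.    ]] [-34.0017  10.5206  88.5017   0.1053  80.9796  45.8542]
```

View pics/w1b.png

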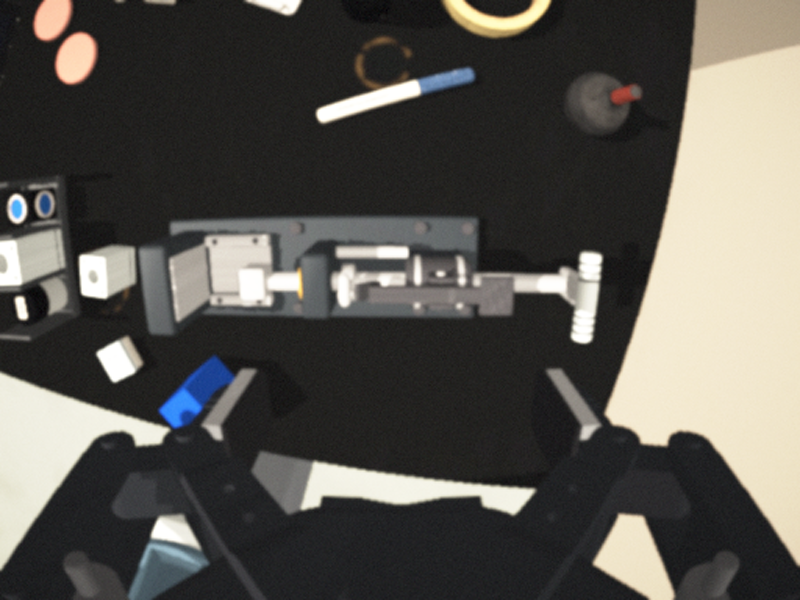

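The wrist view (800x600) shows the handle from (590,256) to (582,338), the trip pad at (496,294) and the anvil post top at (158,288). The nest floor is around (238,270). I'll turn these into points.

Run:
```python
from h import *
import pickle
s=pickle.load(open("w1.pkl","rb"))
P=lambda u,v,z:plane("wrist",(u*.64,v*.64),z,s)
h=(P(590,254,.1)+P(582,340,.1))/2
hd=P(590,254,.1)-P(582,340,.1)
print("handle",h,np.linalg.norm(hd),"dir",np.degrees(np.arctan2(hd[1],hd[0])))
pads=[P(*p,.101) for p in [(482,277),(513,277),(513,313),(479,312)]]; print("pad",np.mean(pads,0),pads)
an=[P(*p,.095) for p in [(141,247),(170,245),(178,330),(149,333)]]; print("anvil",np.mean(an,0),an)
b=[P(*p,.010) for p in [(171,222),(478,218)]]; d=b[0]-b[1]; print("bed",b,np.degrees(np.arctan2(d[1],d[0])))
fb=[P(*p,.080) for p in [(305,241),(330,241),(329,317),(302,317)]];print("bearing",np.mean(fb,0),fb)
x=np.mean(an,0)-h; print("axis h->anvil",np.degrees(np.arctan2(x[1],x[0])),np.hypot(x[0],x[1]),"exp .320")
x=np.mean(pads,0)-h; print("axis h->pad",np.degrees(np.arctan2(x[1],x[0])),np.hypot(x[0],x[1]),"exp .067")
i=cv2.imread("pics/w1.png");cv2.imwrite("pics/w1c.png",cv2.resize(i[140:225,85:395],None,fx=2.58,fy=2.58,interpolation=cv2.INTER_CUBIC))
```

```text
handle [ 0.549  -0.3562  0.1   ] 0.06444597180172014 dir 11.06773671109589
pad [ 0.5396 -0.2894  0.101 ] [array([ 0.5501, -0.2763,  0.101 ]), array([ 0.554 , -0.2977,  0.101 ]), array([ 0.5289, -0.3039,  0.101 ]), array([ 0.5254, -0.2798,  0.101 ])]
anvil [ 0.498  -0.0434  0.095 ] [array([ 0.5288, -0.026 ,  0.095 ]), array([ 0.534 , -0.0517,  0.095 ]), array([ 0.4687, -0.0612,  0.095 ]), array([ 0.4606, -0.0346,  0.095 ])]
bed [array([ 0.5344, -0.0075,  0.01  ]), array([ 0.5818, -0.2819,  0.01  ])] 99.80026450232283
bearing [ 0.5226 -0.1631  0.08  ] [array([ 0.5495, -0.1511,  0.08  ]), array([ 0.5524, -0.1691,  0.08  ]), array([ 0.4961, -0.1762,  0.08  ]), array([ 0.4923, -0.156 ,  0.08  ])]
axis h->anvil 99.24817887455694 0.3170076331180299 exp .320
axis h->pad 97.97912592616414 0.06746817247511018 exp .067
```

View pics/w1c.png

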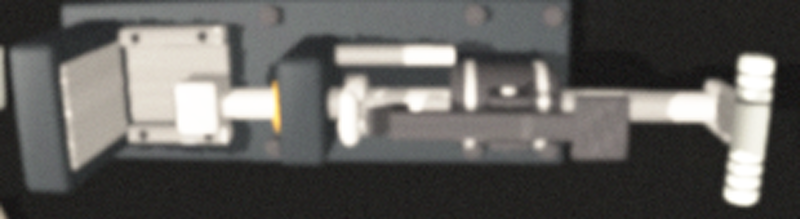

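```bash
python3 -c "
from h import *
tool([.549,-.357,.14],99.5)"
```

```text
clock 1.15 shift [-0.0161  0.132   0.1198]
cur yaw -79.89977211160317 turn about tool z 0.6002278883968302 j6 45.776984984816906
```

{"api": "jog_arm", "payload": {"motion": [[[-0.005, 0.04, 0.02], [0, 0, 0.6]], [[-0.01, 0.08, 0.05], [0, 0, 0.6]], [[-0.016, 0.12, 0.085], [0, 0, 0.6]], [[-0.016, 0.132, 0.12], [0, 0, 0.6]], [[-0.016, 0.132, 0.12], [0, 0, 0.6]]], "fingers": 50, "grip_force": 60}}

```text
clock: 1.65
tcp_pos: [0.5416, -0.361, 0.1329]
tcp_rot: [[0.988, 0.156, -0.009], [0.156, -0.988, 0.008], [-0.008, -0.009, -1.0]]
force: [-0.6, 1.0, -1.4]
gripper_width: 0.0432
finger_force: 0.0
```

```bash
python3 -c "
from h import *
tool([.549,-.357,.082],99.5)
s=monitor.state();i=read_camera('wrist');cv2.imwrite('pics/w2.png',cv2.resize(i[:,:,::-1],(800,600)));print(proj([.549,-.3562,.1],s)/.64,proj([.5165,-.1545,.08],s)/.64)"
```

```text
clock 1.65 shift [ 0.0083 -0.0024  0.0509]
cur yaw -81.02599875766143 turn about tool z -0.5259987576614549 j6 36.95364821508483
[395.4847 324.4547] [ 37.5718 306.5291]
```

View pics/w2.png

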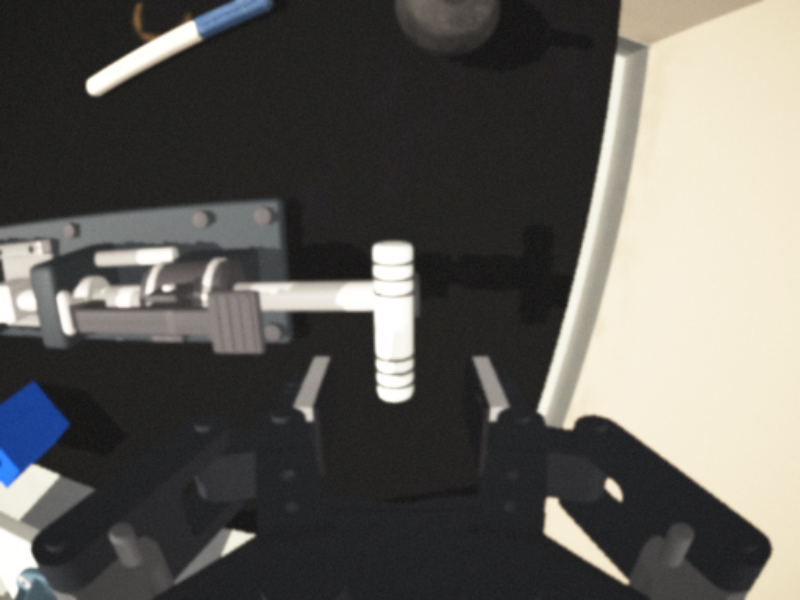

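The handle is centred between the fingers at (394,322), against a predicted (395,324). I'll go down.

{"api": "jog_arm", "payload": {"motion": [[[0, 0, 0.02], [0, 0, 0]], [[0, 0, 0.04], [0, 0, 0]], [[0, 0, 0.057], [0, 0, 0]], [[0, 0, 0.057], [0, 0, 0]], [[0, 0, 0.057], [0, 0, 0]]]}}

```text
clock: 2.2
tcp_pos: [0.5469, -0.3604, 0.0844]
tcp_rot: [[0.987, 0.161, 0.001], [0.161, -0.987, -0.001], [0.001, 0.001, -1.0]]
force: [0.2, -0.1, 0.0]
gripper_width: 0.0428
finger_force: 0.0
```

{"api": "jog_arm", "payload": {"motion": [[[0, 0, 0], [0, 0, 0]], [[0, 0, 0], [0, 0, 0]], [[0, 0, 0], [0, 0, 0]], [[0, 0, 0], [0, 0, 0]], [[0, 0, 0], [0, 0, 0]]], "fingers": 0}}

```text
clock: 2.7
tcp_pos: [0.5472, -0.3595, 0.085]
tcp_rot: [[0.987, 0.161, 0.001], [0.161, -0.987, 0.001], [0.001, -0.001, -1.0]]
force: [-2.1, 6.0, 6.8]
gripper_width: 0.0128
finger_force: 58.4
```

{"api": "jog_arm", "payload": {"motion": [[[0, 0.01, 0], [0, 0, 0]], [[0, 0.02, 0], [0, 0, 0]], [[0, 0.03, 0], [0, 0, 0]], [[0, 0.034, 0], [0, 0, 0]], [[0, 0.034, 0], [0, 0, 0]]]}}

```text
clock: 3.2
tcp_pos: [0.5524, -0.3899, 0.0848]
tcp_rot: [[0.987, 0.161, -0.002], [0.161, -0.987, 0.007], [-0.0, -0.007, -1.0]]
force: [-3.8, 18.1, 14.4]
gripper_width: 0.0127
finger_force: 59.5
```

{"api": "jog_arm", "payload": {"motion": [[[0, 0, 0], [0, 0, 0]], [[0, 0, 0], [0, 0, 0]]]}}

```text
clock: 3.4
tcp_pos: [0.5523, -0.3894, 0.0849]
tcp_rot: [[0.987, 0.162, -0.002], [0.162, -0.987, 0.007], [-0.001, -0.008, -1.0]]
force: [-4.2, 17.5, 13.7]
gripper_width: 0.0129
finger_force: 59.4
```

{"api": "jog_arm", "payload": {"motion": [[[0, 0.003, 0], [0, 0, 0]], [[0, 0.005, 0], [0, 0, 0]], [[0, 0.005, 0], [0, 0, 0]], [[0, 0.005, 0], [0, 0, 0]]]}}

```text
clock: 3.8
tcp_pos: [0.5529, -0.3928, 0.0848]
tcp_rot: [[0.987, 0.162, -0.003], [0.162, -0.987, 0.01], [-0.001, -0.01, -1.0]]
force: [-6.1, 22.1, 17.0]
gripper_width: 0.013
finger_force: 59.7
```

{"api": "jog_arm", "payload": {"motion": [[[0, -0.003, 0], [0, 0, 0]], [[0, -0.006, 0], [0, 0, 0]], [[0, -0.008, 0], [0, 0, 0]], [[0, -0.008, 0], [0, 0, 0]]]}}

```text
clock: 4.2
tcp_pos: [0.5518, -0.3868, 0.0849]
tcp_rot: [[0.987, 0.162, -0.002], [0.162, -0.987, 0.006], [-0.0, -0.006, -1.0]]
force: [-3.7, 16.0, 12.8]
gripper_width: 0.0125
finger_force: 59.4
```

```bash
python3 -c "
from h import *
i=read_camera('wrist');cv2.imwrite('pics/w3.png',cv2.resize(i[100:260,0:300][:,:,::-1],(800,427),interpolation=cv2.INTER_CUBIC))"
```

```text
(no output)
```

View pics/w3.png

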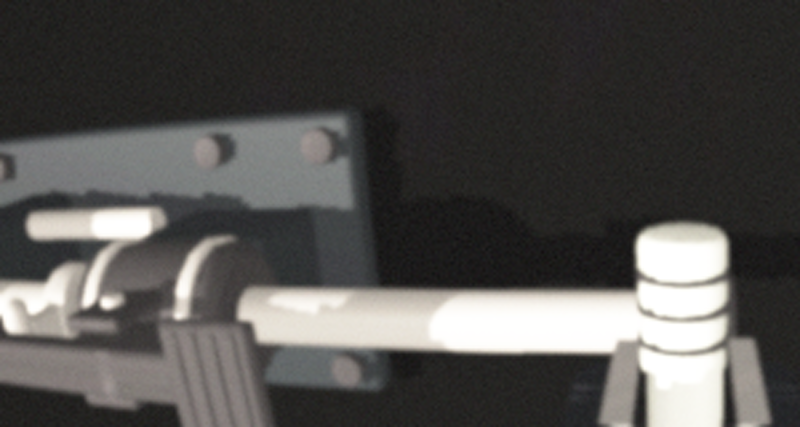

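The bar is held firmly by both fingers, but the picture does not show whether the sear caught. I'll pull a little farther, to the stop.

{"api": "jog_arm", "payload": {"motion": [[[0, 0.005, 0], [0, 0, 0]], [[0, 0.009, 0], [0, 0, 0]], [[0, 0.012, 0], [0, 0, 0]], [[0, 0.012, 0], [0, 0, 0]]]}}

```text
clock: 4.65
tcp_pos: [0.5528, -0.3929, 0.0847]
tcp_rot: [[0.987, 0.163, -0.006], [0.163, -0.986, 0.017], [-0.003, -0.018, -1.0]]
force: [-10.8, 35.5, 25.8]
gripper_width: 0.0128
finger_force: 61.1
```

{"api": "jog_arm", "payload": {"motion": [[[0, -0.004, 0], [0, 0, 0]], [[0, -0.008, 0], [0, 0, 0]], [[0, -0.01, 0], [0, 0, 0]], [[0, -0.01, 0], [0, 0, 0]]]}}

```text
clock: 5.05
tcp_pos: [0.552, -0.3879, 0.0848]
tcp_rot: [[0.987, 0.162, -0.002], [0.162, -0.987, 0.008], [-0.001, -0.008, -1.0]]
force: [-5.0, 19.2, 13.0]
gripper_width: 0.0128
finger_force: 59.8
```

{"api": "jog_arm", "payload": {"motion": [[[0, -0.003, 0], [0, 0, 0]], [[0, -0.006, 0], [0, 0, 0]], [[0, -0.006, 0], [0, 0, 0]]]}}

```text
clock: 5.35
tcp_pos: [0.5518, -0.3865, 0.085]
tcp_rot: [[0.987, 0.161, 0.001], [0.161, -0.987, -0.0], [0.001, 0.0, -1.0]]
force: [-0.8, 5.3, 8.3]
gripper_width: 0.0132
finger_force: 59.4
```

The stop was felt at y = -0.393. Backing off, the handle stays 6.5 mm short of the stop while the force falls, so the sear holds. I'll release and lift.

{"api": "jog_arm", "payload": {"motion": [[[0, 0, 0], [0, 0, 0]], [[0, 0, 0], [0, 0, 0]], [[0, 0, 0], [0, 0, 0]], [[0, 0, -0.03], [0, 0, 0]], [[0, 0, -0.06], [0, 0, 0]]], "fingers": 50}}

```text
clock: 5.85
tcp_pos: [0.55, -0.3867, 0.1423]
tcp_rot: [[0.987, 0.16, -0.002], [0.16, -0.987, 0.002], [-0.002, -0.003, -1.0]]
force: [1.7, 0.0, 0.9]
gripper_width: 0.0433
finger_force: 0.0
```

{"api": "jog_arm", "payload": {"motion": [[[0, -0.02, -0.04], [0, 0, 0]], [[0, -0.06, -0.08], [0, 0, 0]], [[0, -0.11, -0.12], [0, 0, 0]], [[0, -0.16, -0.13], [0, 0, 0]], [[0, -0.21, -0.13], [0, 0, 0]]], "fingers": 100}}

```text
clock: 6.35
tcp_pos: [0.5209, -0.1984, 0.2744]
tcp_rot: [[0.987, 0.159, 0.004], [0.159, -0.987, -0.003], [0.004, 0.004, -1.0]]
force: [0.1, 0.8, 0.6]
gripper_width: 0.0854
finger_force: 0.0
```

```bash
python3 -c "
from h import *
tool([.45,.1,.30],99.5)"
```

```text
clock 6.35 shift [-0.0226 -0.3058 -0.0268]
cur yaw -80.87032610746061 turn about tool z -0.37032610746064165 j6 47.822432392867995
```

{"api": "jog_arm", "payload": {"motion": [[[0, -0.05, -0.005], [0, 0, 0]], [[-0.005, -0.1, -0.01], [0, 0, 0]], [[-0.01, -0.15, -0.015], [0, 0, 0]], [[-0.015, -0.2, -0.02], [0, 0, 0]], [[-0.02, -0.25, -0.02], [0, 0, 0]]]}}

```text
clock: 6.85
tcp_pos: [0.4607, 0.0445, 0.2924]
tcp_rot: [[0.987, 0.159, 0.002], [0.159, -0.987, -0.0], [0.002, 0.001, -1.0]]
force: [1.7, 1.1, 0.3]
gripper_width: 0.0853
finger_force: 0.0
```

{"api": "jog_arm", "payload": {"motion": [[[0, 0, 0], [0, 0, 0]], [[0, 0, 0], [0, 0, 0]], [[0, 0, 0], [0, 0, 0]]]}}

```text
clock: 7.15
tcp_pos: [0.4614, 0.0422, 0.2914]
tcp_rot: [[0.987, 0.159, 0.0], [0.159, -0.987, -0.001], [0.0, 0.001, -1.0]]
force: [-0.1, -0.9, -0.1]
gripper_width: 0.0853
finger_force: 0.0
```

Run:
```python
from h import *
import pickle
s=monitor.state();i=read_camera("wrist");cv2.imwrite("pics/w4.png",i[:,:,::-1]);pickle.dump(s,open("w4.pkl","wb"))
print(s["clock"],s["tcp_pos"],s["qd"])
cv2.imwrite("pics/w4b.png",cv2.resize(i[:,:,::-1],(800,600),interpolation=cv2.INTER_CUBIC))
```

```text
7.15 [0.4614 0.0422 0.2914] [-1.1468  0.4733 -0.1386  0.117   0.075   0.2296]
```

View pics/w4b.png

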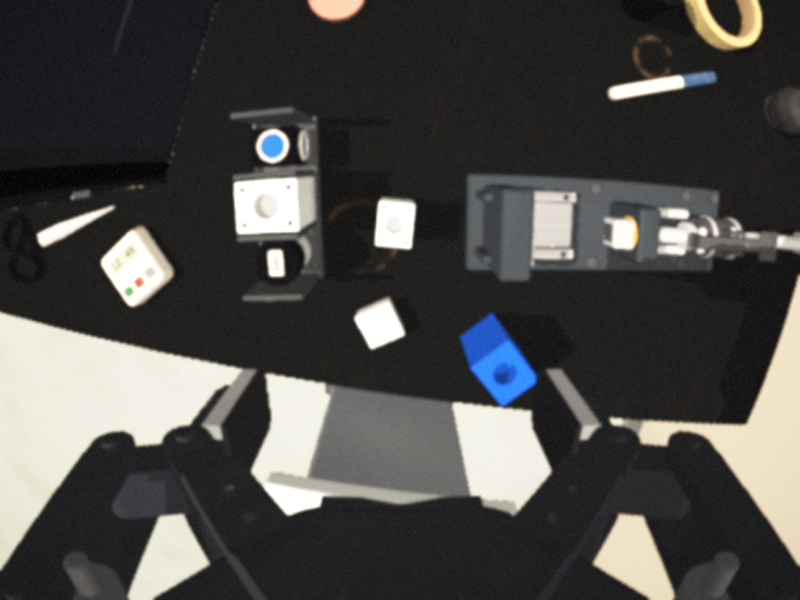

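Rack seen at (285,205): the mount in the middle slot has top corners (234,180), (297,178), (298,236) and (237,238). The anvil top is at (510,235) and the nest rails span (534-577,190-262). The striker nose has moved back, so it is cocked.

Run:
```python
from h import *
import pickle
s=pickle.load(open("w4.pkl","rb"))
P=lambda p,z:plane("wrist",(p[0]*.64,p[1]*.64),z,s)
m=[P(p,.081) for p in [(234,180),(297,178),(298,236),(237,238)]]
print("mount",np.mean(m,0),np.linalg.norm(m[1]-m[0]),np.linalg.norm(m[2]-m[1]))
for a,b in((0,1),(3,2),(1,2),(0,3)):
    d=m[a]-m[b];print(np.degrees(np.arctan2(d[1],d[0])))
r=[P(p,.025) for p in [(534,190),(577,192),(574,262),(531,261)]]; print("rails",np.mean(r,0),r)
a=[P(p,.095) for p in [(494,189),(531,189),(529,279),(488,279)]]; print("anvil",np.mean(a,0),a)
O=np.array([.5165,-.1545]);t=np.radians(99.5);u=np.array([np.cos(t),np.sin(t)]);n=np.array([-u[1],u[0]])
for x,y,z in[(42,31,25),(42,-31,25),(102,36,95),(102,-36,95),(128,36,95),(128,-36,95),(-20,25,80),(2,25,80),(2,-25,80)]:
    print((x,y,z),proj([*(O+x/1e3*u+y/1e3*n),z/1e3],s)/.64)
print("block gap",P((376,222),.05),P((350,320),.03))
tool([.483,.148,.16],99.5)
```

```text
mount [0.4851 0.1539 0.081 ] 0.05171146355929404 0.04529382664225504
98.14825117840314
99.57749382566661
8.283714402073974
9.197713408716556
rails [ 0.5038 -0.0932  0.025 ] [array([ 0.5327, -0.0667,  0.025 ]), array([ 0.5397, -0.1082,  0.025 ]), array([ 0.4748, -0.1202,  0.025 ]), array([ 0.4681, -0.0776,  0.025 ])]
anvil [ 0.4959 -0.035   0.095 ] [array([ 0.5271, -0.0156,  0.095 ]), array([ 0.5326, -0.0435,  0.095 ]), array([ 0.4647, -0.0566,  0.095 ]), array([ 0.4593, -0.0244,  0.095 ])]
(42, 31, 25) [573.0954 257.3087]
(42, -31, 25) [576.8589 191.4826]
(102, 36, 95) [532.738  280.2856]
(102, -36, 95) [537.196  186.8995]
(128, 36, 95) [500.3423 280.2682]
(128, -36, 95) [503.6503 185.6885]
(-20, 25, 80) [658.3893 264.4656]
(2, 25, 80) [637.4085 264.0013]
(2, -25, 80) [642.3002 205.7546]
block gap [0.4826 0.0675 0.05  ] [0.3869 0.0787 0.03  ]
clock 7.2 shift [ 0.0381 -0.1015  0.1313]
cur yaw -80.88333771646924 turn about tool z -0.3833377164692138 j6 71.35507033729337
```

{"api": "jog_arm", "payload": {"motion": [[[0.015, -0.04, 0.02], [0, 0, 0]], [[0.03, -0.075, 0.05], [0, 0, 0]], [[0.04, -0.1035, 0.09], [0, 0, 0]], [[0.04, -0.1035, 0.13], [0, 0, 0]], [[0.04, -0.1035, 0.15], [0, 0, 0]]]}}

```text
clock: 7.7
tcp_pos: [0.4823, 0.1508, 0.1373]
tcp_rot: [[0.987, 0.159, -0.006], [0.159, -0.987, -0.001], [-0.006, -0.0, -1.0]]
force: [0.4, 1.0, -1.4]
gripper_width: 0.0856
finger_force: 0.0
```

{"api": "jog_arm", "payload": {"motion": [[[0, 0, 0], [0, 0, 0]], [[0, 0, 0], [0, 0, 0]], [[0, 0, 0], [0, 0, 0]]]}}

```text
clock: 8.0
tcp_pos: [0.4857, 0.1509, 0.1432]
tcp_rot: [[0.987, 0.159, 0.003], [0.159, -0.987, 0.0], [0.003, 0.0, -1.0]]
force: [-0.4, 0.0, 0.8]
gripper_width: 0.0854
finger_force: 0.0
```

Run:
```python
from h import *
s=monitor.state();i=read_camera("wrist");cv2.imwrite("pics/w5.png",cv2.resize(i[:,:,::-1],(800,600),interpolation=cv2.INTER_CUBIC))
print(s["tcp_pos"],proj([.485,.151,.081],s)/.64)
g=cv2.inRange(i,(150,150,150),(255,255,255));n,_,st,c=cv2.connectedComponentsWithStats(g)
for k in range(1,n):
    if st[k,4]>300: print(st[k]/.64,c[k]/.64,plane("wrist",c[k],.081,s))
```

```text
[0.4857 0.1509 0.1432] [402.9263 322.1182]
[365.625  179.6875  54.6875  54.6875 715.625 ] [392.4502 206.2432] [0.5375 0.1642 0.081 ]
[ 340.625   271.875   112.5      89.0625 5957.8125] [396.5062 315.2783] [0.4879 0.1545 0.081 ]
[ 523.4375  281.25     82.8125   85.9375 3317.1875] [564.7558 324.7888] [0.4957 0.0723 0.081 ]
[ 107.8125  309.375   106.25    109.375  4212.5   ] [159.3547 362.7875] [0.4403 0.2756 0.081 ]
[387.5    376.5625  25.      37.5    564.0625] [399.4243 393.7457] [0.4475 0.1467 0.081 ]
[   0.      406.25     92.1875  162.5    4737.5   ] [ 29.7045 471.1917] [0.3203 0.4047 0.081 ]
[ 487.5     412.5      59.375    65.625  1635.9375] [514.6833 444.8931] [0.4249 0.0802 0.081 ]
[265.625  485.9375  54.6875  28.125  542.1875] [292.6873 499.1309] [0.3667 0.1964 0.081 ]
[762.5    501.5625  37.5     62.5    795.3125] [786.1647 524.472 ] [ 0.3475 -0.2089  0.081 ]
[ 128.125   514.0625   79.6875   85.9375 2510.9375] [166.784  558.0011] [0.2787 0.2884 0.081 ]
[ 618.75    529.6875   54.6875   70.3125 1332.8125] [646.0873 570.3729] [ 0.3162 -0.0611  0.081 ]
```

View pics/w5.png

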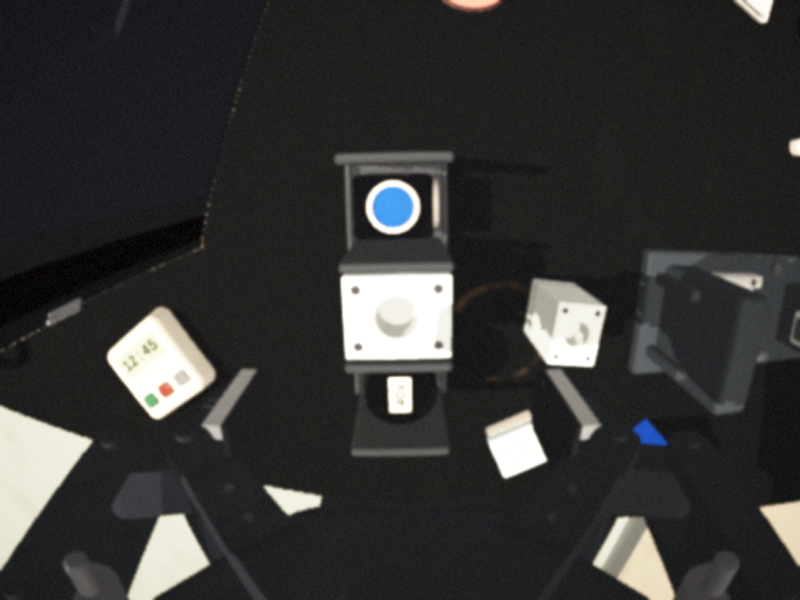

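The mount is at (396,315), aligned with the gripper and a few mm off centre. I'll correct, descend and grip.

{"api": "jog_arm", "payload": {"motion": [[[0.0025, -0.003, 0.02], [0, 0, 0]], [[0.0025, -0.003, 0.05], [0, 0, 0]], [[0.0025, -0.003, 0.08], [0, 0, 0]], [[0.0025, -0.003, 0.1], [0, 0, 0]], [[0.0025, -0.003, 0.108], [0, 0, 0]]]}}

```text
clock: 8.55
tcp_pos: [0.4857, 0.1548, 0.0328]
tcp_rot: [[0.987, 0.16, -0.001], [0.16, -0.987, -0.0], [-0.001, -0.0, -1.0]]
force: [0.3, 0.0, -0.6]
gripper_width: 0.0854
finger_force: 0.0
```

{"api": "jog_arm", "payload": {"motion": [[[0, 0, 0], [0, 0, 0]], [[0, 0, 0], [0, 0, 0]]]}}

```text
clock: 8.75
tcp_pos: [0.4873, 0.1551, 0.035]
tcp_rot: [[0.987, 0.16, 0.002], [0.16, -0.987, 0.0], [0.002, 0.0, -1.0]]
force: [0.3, 0.0, 0.2]
gripper_width: 0.0855
finger_force: 0.0
```

{"api": "jog_arm", "payload": {"motion": [[[0, 0, 0], [0, 0, 0]], [[0, 0, 0], [0, 0, 0]], [[0, 0, 0], [0, 0, 0]], [[0, 0, 0], [0, 0, 0]], [[0, 0, 0], [0, 0, 0]]], "fingers": 0, "grip_force": 40}}

```text
clock: 9.25
tcp_pos: [0.4869, 0.1549, 0.0346]
tcp_rot: [[0.987, 0.16, 0.002], [0.16, -0.987, -0.0], [0.002, 0.001, -1.0]]
force: [-1.1, -3.0, 5.8]
gripper_width: 0.05
finger_force: 41.4
```

{"api": "jog_arm", "payload": {"motion": [[[0, 0, -0.015], [0, 0, 0]], [[0, 0, -0.05], [0, 0, 0]], [[0, 0, -0.09], [0, 0, 0]], [[0, 0, -0.11], [0, 0, 0]], [[0.025, 0.028, -0.12], [0, 0, 0]]]}}

```text
clock: 9.75
tcp_pos: [0.5135, 0.1337, 0.1555]
tcp_rot: [[0.986, 0.164, 0.0], [0.164, -0.986, 0.001], [0.001, -0.001, -1.0]]
force: [1.7, 0.9, -3.3]
gripper_width: 0.0493
finger_force: 48.2
```

{"api": "jog_arm", "payload": {"motion": [[[0.028, 0.03, 0], [0, 0, 0]], [[0.056, 0.062, 0], [0, 0, 0]], [[0.09, 0.1, 0.01], [0, 0, 0]], [[0.12, 0.135, 0.03], [0, 0, 0]], [[0.148, 0.167, 0.06], [0, 0, 0]]]}}

```text
clock: 10.25
tcp_pos: [0.6879, -0.0094, 0.0967]
tcp_rot: [[0.987, 0.16, 0.004], [0.16, -0.987, -0.001], [0.003, 0.001, -1.0]]
force: [1.1, 1.0, -2.2]
gripper_width: 0.05
finger_force: 48.2
```

{"api": "jog_arm", "payload": {"motion": [[[0, 0, 0.03], [0, 0, 0]], [[0, 0, 0.04], [0, 0, 0]], [[0, 0, 0.04], [0, 0, 0]], [[0, 0, 0.04], [0, 0, 0]]]}}

```text
clock: 10.65
tcp_pos: [0.6853, -0.0067, 0.0569]
tcp_rot: [[0.987, 0.161, 0.001], [0.161, -0.987, 0.0], [0.001, 0.0, -1.0]]
force: [-0.3, -0.3, -3.1]
gripper_width: 0.0492
finger_force: 47.9
```

```bash
python3 -c "
from h import *
tool([.69,-.01,.029],99.5);s=monitor.state();print(s['joints'],s['force'],s['gripper_width'],s['tcp_pos'],s['tcp_rot'])"
```

```text
clock 10.65 shift [0.0041 0.0041 0.0279]
cur yaw -80.72200480454389 turn about tool z -0.22200480454387161 j6 70.26048091954696
[-10.4575  34.4215  81.1363   0.0093  64.411   70.2605] [-0.336  -0.3032 -3.0855] 0.04922034313192347 [ 0.6853 -0.0067  0.0569] [[ 0.9869  0.1612  0.0006]
 [ 0.1612 -0.9869  0.    ]
 [ 0.0006  0.     -1.    ]]
```

{"api": "jog_arm", "payload": {"motion": [[[0, 0, 0.015], [0, 0, 0]], [[0, 0, 0.024], [0, 0, 0]], [[0, 0, 0.028], [0, 0, 0]], [[0, 0, 0.0285], [0, 0, 0]], [[0, 0, 0.0285], [0, 0, 0]]]}}

```text
clock: 11.15
tcp_pos: [0.6851, -0.007, 0.0287]
tcp_rot: [[0.987, 0.161, -0.001], [0.161, -0.987, 0.0], [-0.0, -0.0, -1.0]]
force: [-4.7, 2.0, 6.8]
gripper_width: 0.0495
finger_force: 49.2
```

Contact made (fz rose to +7). I'll release and rise.

{"api": "jog_arm", "payload": {"motion": [[[0, 0, 0], [0, 0, 0]], [[0, 0, 0], [0, 0, 0]], [[0, 0, 0], [0, 0, 0]], [[0, 0, 0], [0, 0, 0]], [[0, 0, -0.02], [0, 0, 0]]], "fingers": 100}}

```text
clock: 11.65
tcp_pos: [0.6828, -0.0071, 0.0441]
tcp_rot: [[0.987, 0.16, -0.006], [0.16, -0.987, 0.001], [-0.006, -0.002, -1.0]]
force: [-0.5, -0.3, -0.7]
gripper_width: 0.0856
finger_force: 0.0
```

{"api": "jog_arm", "payload": {"motion": [[[0, 0, -0.04], [0, 0, 0]], [[0, 0, -0.08], [0, 0, 0]], [[0, 0, -0.1], [0, 0, -8]], [[0, 0, -0.1], [0, 0, -16]], [[0, 0, -0.1], [0, 0, -24]]]}}

```text
clock: 12.15
tcp_pos: [0.6861, -0.0077, 0.149]
tcp_rot: [[0.833, 0.553, 0.003], [0.553, -0.833, -0.0], [0.002, 0.002, -1.0]]
force: [-0.1, -0.4, -0.6]
gripper_width: 0.0856
finger_force: 0.0
```

{"api": "jog_arm", "payload": {"motion": [[[0, 0, 0], [0, 0, -8]], [[0, 0, 0], [0, 0, -16]], [[0, 0, 0], [0, 0, -24]], [[0, 0, 0], [0, 0, -32]], [[0, 0, 0], [0, 0, -40]]]}}

```text
clock: 12.65
tcp_pos: [0.6853, -0.0075, 0.1472]
tcp_rot: [[0.283, 0.959, -0.0], [0.959, -0.283, 0.0], [0.0, -0.0, -1.0]]
force: [0.6, 0.3, -1.1]
gripper_width: 0.0858
finger_force: 0.0
```

{"api": "jog_arm", "payload": {"motion": [[[0, 0, 0], [0, 0, -8]], [[0, 0, 0], [0, 0, -16]], [[0, 0, 0], [0, 0, -24]], [[0, 0, 0], [0, 0, -26]], [[0, 0, 0], [0, 0, -26]]]}}

```text
clock: 13.15
tcp_pos: [0.6853, -0.0075, 0.1472]
tcp_rot: [[-0.16, 0.987, -0.0], [0.987, 0.16, 0.0], [0.0, -0.0, -1.0]]
force: [0.1, 0.2, 0.3]
gripper_width: 0.0855
finger_force: 0.0
```

Run:
```python
from h import *
s=monitor.state();i=read_camera("wrist");cv2.imwrite("pics/w6.png",cv2.resize(i[:,:,::-1],(800,600),interpolation=cv2.INTER_CUBIC))
print(s["tcp_pos"],s["joints"],proj([.685,-.007,.075],s)/.64)
g=cv2.inRange(i,(140,140,140),(255,255,255));n,l,st,c=cv2.connectedComponentsWithStats(g)
for k in range(1,n):
    if st[k,4]>1000:
        q=cv2.minAreaRect(np.argwhere(l==k)[:,::-1].astype(np.float32)); b=[plane("wrist",p,.075,s) for p in cv2.boxPoints(q)]
        d=b[1]-b[0]; print(np.array(q[0])/.64,plane("wrist",q[0],.075,s),np.linalg.norm(d),np.linalg.norm(b[2]-b[1]),np.degrees(np.arctan2(d[1],d[0])))
tool([.685,-.007,.03],9.5)
```

```text
[ 0.6853 -0.0075  0.1472] [-10.5288  28.403   78.6644   0.001   72.9377 -19.7505] [399.2359 314.3923]
[672.8455  81.779 ] [0.804  0.1379 0.075 ] 0.05921958944264943 0.04867498018290068 96.79854003885073
[560.9225 158.1699] [0.7485 0.0819 0.075 ] 0.028426281204722736 0.028244184905429726 98.03188842451192
[690.6346 220.3691] [0.8304 0.0687 0.075 ] 0.08311747285471521 0.06250491705447796 93.99332158234422
[539.8438 221.0938] [0.7441 0.0499 0.075 ] 0.028370677080461076 0.029105095910945667 82.44969423430801
[400.     299.2188] [0.6841 0.0007 0.075 ] 0.03964394634859667 0.06123152812649012 9.220515209845855
[539.7195 386.5108] [ 0.7658 -0.0355  0.075 ] 0.05919827660338272 0.08895288710550865 77.90142727742527
clock 13.2 shift [ 0.0006 -0.0002  0.1172]
cur yaw 9.15219640187752 turn about tool z -0.34780359812248207 j6 -19.681288428741826
```

View pics/w6.png

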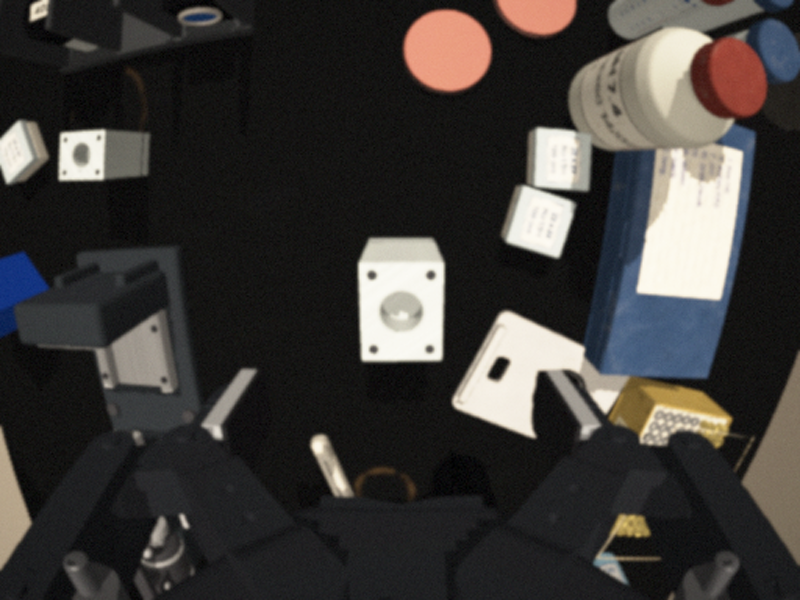

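The mount stands upright on the bench at (401,311), centred between the fingers. I'll take it crosswise, with the opening kept narrow because of the white plate at right.

{"api": "jog_arm", "payload": {"motion": [[[0.001, 0, 0.02], [0, 0, -0.3]], [[0.001, 0, 0.05], [0, 0, -0.3]], [[0.001, 0, 0.085], [0, 0, -0.3]], [[0.001, 0, 0.107], [0, 0, -0.3]], [[0.001, 0, 0.115], [0, 0, -0.3]]], "fingers": 65}}

```text
clock: 13.7
tcp_pos: [0.6829, -0.0062, 0.0289]
tcp_rot: [[-0.164, 0.986, -0.005], [0.986, 0.164, 0.001], [0.002, -0.005, -1.0]]
force: [-1.0, -1.3, 0.1]
gripper_width: 0.0557
finger_force: 0.0
```

{"api": "jog_arm", "payload": {"motion": [[[0, 0, 0], [0, 0, 0]], [[0, 0, 0], [0, 0, 0]]]}}

```text
clock: 13.9
tcp_pos: [0.6862, -0.0067, 0.0338]
tcp_rot: [[-0.165, 0.986, 0.002], [0.986, 0.165, -0.0], [-0.001, 0.002, -1.0]]
force: [0.9, -0.8, -0.0]
gripper_width: 0.0553
finger_force: 0.0
```

{"api": "jog_arm", "payload": {"motion": [[[0, 0, 0], [0, 0, 0]], [[0, 0, 0], [0, 0, 0]], [[0, 0, 0], [0, 0, 0]], [[0, 0, 0], [0, 0, 0]]], "fingers": 0}}

```text
clock: 14.3
tcp_pos: [0.6864, -0.0068, 0.0345]
tcp_rot: [[-0.165, 0.986, 0.003], [0.986, 0.165, -0.001], [-0.001, 0.003, -1.0]]
force: [-2.0, -0.6, 6.7]
gripper_width: 0.0398
finger_force: 41.6
```

{"api": "jog_arm", "payload": {"motion": [[[0, 0, -0.01], [0, 0, 0]], [[0, 0, -0.05], [0, 0, 0]], [[0, 0, -0.1], [0, 0, 0]], [[0, 0, -0.13], [0, 0, 0]], [[0, 0, -0.13], [0, 0, 0]]]}}

```text
clock: 14.8
tcp_pos: [0.6888, -0.007, 0.1696]
tcp_rot: [[-0.165, 0.986, 0.011], [0.986, 0.166, -0.002], [-0.004, 0.011, -1.0]]
force: [1.1, -0.3, -1.7]
gripper_width: 0.0399
finger_force: 41.6
```

```bash
python3 -c "
from h import *
s=monitor.state();print(s['gripper_width'],s['tcp_pos'],s['tcp_rot'])
i=read_camera('wrist');cv2.imwrite('pics/w7.png',cv2.resize(i[:,:,::-1],(800,600)))
O=np.array([.5165,-.1545]);t=np.radians(99.5);u=np.array([np.cos(t),np.sin(t)]);print(O+.075*u)
tool([*(O+.075*u),.16],9.5)"
```

```text
0.03986411276113807 [ 0.6888 -0.007   0.1696] [[-0.1655  0.9861  0.0112]
 [ 0.9862  0.1655 -0.002 ]
 [-0.0038  0.0107 -0.9999]]
[ 0.5041 -0.0805]
clock 14.85 shift [-0.0426 -0.1924  0.0047]
cur yaw 9.52660599857953 turn about tool z 0.026605998579526613 j6 -19.965067482629003
```

```bash
python3 -c "
from h import *
tool([.5206,-.1792,.19],9.5)"
```

```text
clock 14.85 shift [-0.1426 -0.1923 -0.0251]
cur yaw 9.52660599857953 turn about tool z 0.026605998579526613 j6 -19.965067482629003
```

{"api": "jog_arm", "payload": {"motion": [[[-0.028, -0.038, -0.02], [0, 0, 0]], [[-0.056, -0.076, -0.03], [0, 0, 0]], [[-0.085, -0.115, -0.03], [0, 0, 0]], [[-0.115, -0.155, -0.03], [0, 0, 0]], [[-0.143, -0.192, -0.03], [0, 0, 0]]]}}

```text
clock: 15.35
tcp_pos: [0.5163, -0.1795, 0.1896]
tcp_rot: [[-0.165, 0.986, -0.004], [0.986, 0.165, 0.002], [0.003, -0.004, -1.0]]
force: [-0.2, -1.1, -2.2]
gripper_width: 0.0395
finger_force: 42.3
```

{"api": "jog_arm", "payload": {"motion": [[[0, 0, 0], [0, 0, 0]], [[0, 0, 0], [0, 0, 0]], [[0, 0, 0], [0, 0, 0]], [[0, 0, 0], [0, 0, 0]]]}}

```text
clock: 15.75
tcp_pos: [0.5197, -0.1782, 0.1915]
tcp_rot: [[-0.167, 0.986, -0.001], [0.986, 0.167, 0.001], [0.001, -0.001, -1.0]]
force: [0.1, 0.2, -3.0]
gripper_width: 0.0396
finger_force: 42.7
```

Run:
```python
from h import *
import pickle
s=monitor.state();i=read_camera("wrist");pickle.dump(s,open("w8.pkl","wb"));cv2.imwrite("pics/w8r.png",i[:,:,::-1])
cv2.imwrite("pics/w8.png",cv2.resize(i[:,:,::-1],(800,600),interpolation=cv2.INTER_CUBIC))
print(s["tcp_pos"],s["qd"])
O=np.array([.5165,-.1545]);t=np.radians(99.5);u=np.array([np.cos(t),np.sin(t)]);n=np.array([-u[1],u[0]])
for x,y,z in[(42,31,25),(42,-31,25),(42,22,25),(42,-22,25),(100,22,25),(100,-22,25),(102,36,95),(102,-36,95),(128,36,95),(128,-36,95),(2,25,80),(2,-25,80)]:
    print((x,y,z),proj([*(O+x/1e3*u+y/1e3*n),z/1e3],s)/.64)
```

```text
[ 0.5197 -0.1782  0.1915] [ 0.2705 -0.2808 -0.3606 -0.232   0.0285 -0.0421]
(42, 31, 25) [354.5099 175.9287]
(42, -31, 25) [448.1577 176.1541]
(42, 22, 25) [368.0532 175.7605]
(42, -22, 25) [434.6231 175.9209]
(100, 22, 25) [367.9819  89.7275]
(100, -22, 25) [435.0852  89.9048]
(102, 36, 95) [331.436   65.0817]
(102, -36, 95) [472.1688  65.4837]
(128, 36, 95) [332.17    18.7487]
(128, -36, 95) [471.6282  19.1656]
(2, 25, 80) [356.5415 249.4079]
(2, -25, 80) [446.1071 249.607 ]
```

View pics/w8.png

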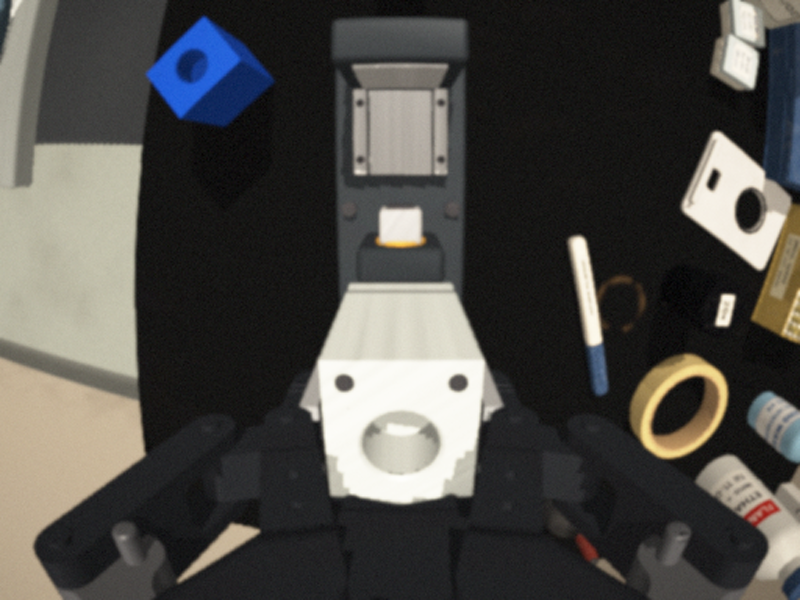

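The nest is clear and the striker cocked (nose at (400,215)). Rails lie at columns 353-448 with their near edge at row 176, and the anvil at 333-468. All match the prediction within about 0.5 mm, so I'll move over the nest.

```bash
python3 -c "
from h import *
tool([.5040,-.0826,.12],9.5)"
```

```text
clock 15.8 shift [0.0968 0.0004 0.0718]
cur yaw 9.622617340211855 turn about tool z 0.12261734021186044 j6 -40.92968746115636
```

{"api": "jog_arm", "payload": {"motion": [[[0.035, 0, 0], [0, 0, 0]], [[0.07, 0, 0.01], [0, 0, 0]], [[0.096, 0, 0.03], [0, 0, 0]], [[0.096, 0, 0.045], [0, 0, 0]], [[0.096, 0, 0.045], [0, 0, 0]]]}}

```text
clock: 16.3
tcp_pos: [0.5022, -0.0823, 0.1451]
tcp_rot: [[-0.168, 0.986, -0.004], [0.986, 0.168, 0.002], [0.002, -0.004, -1.0]]
force: [-0.5, -0.5, -2.8]
gripper_width: 0.0397
finger_force: 42.6
```

{"api": "jog_arm", "payload": {"motion": [[[0, 0, 0], [0, 0, 0]], [[0, 0, 0], [0, 0, 0]], [[0, 0, 0], [0, 0, 0]]]}}

```text
clock: 16.6
tcp_pos: [0.5044, -0.0853, 0.1484]
tcp_rot: [[-0.165, 0.986, 0.002], [0.986, 0.165, -0.001], [-0.001, 0.002, -1.0]]
force: [-0.3, -0.1, -3.1]
gripper_width: 0.0396
finger_force: 42.6
```

```bash
python3 -c "
from h import *
tool([.5040,-.0826,.056],9.5)"
```

```text
clock 16.6 shift [ 0.0028 -0.0001  0.0924]
cur yaw 9.487773770484694 turn about tool z -0.012226229515306386 j6 -32.397926159658596
```

{"api": "jog_arm", "payload": {"motion": [[[0.002, 0, 0.03], [0, 0, 0]], [[0.002, 0, 0.06], [0, 0, 0]], [[0.002, 0, 0.078], [0, 0, 0]], [[0.002, 0, 0.085], [0, 0, 0]], [[0.002, 0, 0.085], [0, 0, 0]]]}}

```text
clock: 17.1
tcp_pos: [0.503, -0.0829, 0.062]
tcp_rot: [[-0.165, 0.986, -0.001], [0.986, 0.165, 0.0], [0.001, -0.001, -1.0]]
force: [0.4, -0.4, -3.0]
gripper_width: 0.0397
finger_force: 42.7
```

{"api": "jog_arm", "payload": {"motion": [[[0, 0, 0.004], [0, 0, 0]], [[0, 0, 0.007], [0, 0, 0]], [[0, 0, 0.01], [0, 0, 0]], [[0, 0, 0.01], [0, 0, 0]]]}}

```text
clock: 17.5
tcp_pos: [0.5033, -0.0827, 0.0524]
tcp_rot: [[-0.165, 0.986, 0.0], [0.986, 0.165, -0.0], [-0.0, 0.0, -1.0]]
force: [0.3, -0.7, -3.4]
gripper_width: 0.0402
finger_force: 42.7
```

The mount's base is now below the rail tops with no side force. I'll ease it to the floor, then to the anvil.

{"api": "jog_arm", "payload": {"motion": [[[0, 0, 0.002], [0, 0, 0]], [[0, 0, 0.0025], [0, 0, 0]], [[0, 0, 0.0025], [0, 0, 0]]]}}

```text
clock: 17.8
tcp_pos: [0.5036, -0.0828, 0.0506]
tcp_rot: [[-0.165, 0.986, 0.001], [0.986, 0.165, -0.0], [-0.0, 0.001, -1.0]]
force: [-2.4, 0.7, 4.3]
gripper_width: 0.0395
finger_force: 43.4
```

{"api": "jog_arm", "payload": {"motion": [[[0.001, 0, 0], [0, 0, 0]], [[0.002, 0, 0], [0, 0, 0]], [[0.003, 0, 0], [0, 0, 0]], [[0.003, 0, 0], [0, 0, 0]]]}}

```text
clock: 18.2
tcp_pos: [0.5037, -0.0806, 0.0505]
tcp_rot: [[-0.165, 0.986, 0.002], [0.986, 0.165, -0.002], [-0.002, 0.002, -1.0]]
force: [0.5, -5.4, 3.7]
gripper_width: 0.0396
finger_force: 43.6
```

{"api": "jog_arm", "payload": {"motion": [[[0, 0, 0], [0, 0, 0]], [[0, 0, 0], [0, 0, 0]], [[0, 0, 0], [0, 0, 0]], [[0, 0, 0], [0, 0, 0]], [[0, 0, -0.01], [0, 0, 0]]], "fingers": 70}}

```text
clock: 18.7
tcp_pos: [0.5015, -0.079, 0.0588]
tcp_rot: [[-0.165, 0.986, -0.003], [0.986, 0.165, 0.001], [0.002, -0.003, -1.0]]
force: [-0.2, -0.8, -0.7]
gripper_width: 0.0594
finger_force: 0.0
```

{"api": "jog_arm", "payload": {"motion": [[[0, 0, -0.03], [0, 0, 0]], [[0, 0, -0.07], [0, 0, 0]], [[0, 0, -0.11], [0, 0, 0]], [[-0.04, 0, -0.12], [0, 0, 0]], [[-0.08, 0, -0.12], [0, 0, 0]]]}}

```text
clock: 19.2
tcp_pos: [0.518, -0.1595, 0.1841]
tcp_rot: [[-0.168, 0.986, 0.006], [0.986, 0.168, -0.003], [-0.004, 0.005, -1.0]]
force: [-0.5, 0.7, -0.2]
gripper_width: 0.0599
finger_force: 0.0
```

{"api": "jog_arm", "payload": {"motion": [[[-0.01, 0, 0], [0, 0, 0]], [[-0.02, 0, 0], [0, 0, 0]], [[-0.02, 0, 0], [0, 0, 0]], [[-0.02, 0, 0], [0, 0, 0]], [[-0.02, 0, 0], [0, 0, 0]]], "fingers": 0}}

```text
clock: 19.7
tcp_pos: [0.519, -0.1771, 0.1796]
tcp_rot: [[-0.166, 0.986, -0.001], [0.986, 0.166, 0.001], [0.001, -0.001, -1.0]]
force: [0.2, -0.6, 0.7]
gripper_width: 0.0001
finger_force: 0.0
```

Run:
```python
from h import *
s=monitor.state();i=read_camera("wrist")
cv2.imwrite("pics/w9.png",cv2.resize(i[:,:,::-1],(800,600),interpolation=cv2.INTER_CUBIC))
print(s["tcp_pos"],s["gripper_width"])
O=np.array([.5165,-.1545]);t=np.radians(99.5);u=np.array([np.cos(t),np.sin(t)]);n=np.array([-u[1],u[0]])
for x,y,z in[(50,20,91),(50,-20,91),(100,20,91),(100,-20,91),(102,36,95),(102,-36,95)]:
    print((x,y,z),proj([*(O+x/1e3*u+y/1e3*n),z/1e3],s)/.64)
tool([.5395,-.290,.125],9.5)
```

```text
[ 0.519  -0.1771  0.1796] 0.00011084761116447008
(50, 20, 91) [362.0001 164.7141]
(50, -20, 91) [442.9644 164.9052]
(100, 20, 91) [362.011   66.4771]
(100, -20, 91) [443.2938  66.7208]
(102, 36, 95) [328.6919  62.1225]
(102, -36, 95) [476.6266  62.5715]
clock 19.75 shift [-0.1146  0.0014  0.0546]
cur yaw 9.585036356926 turn about tool z 0.08503635692599687 j6 -40.84514376865812
```

View pics/w9.png

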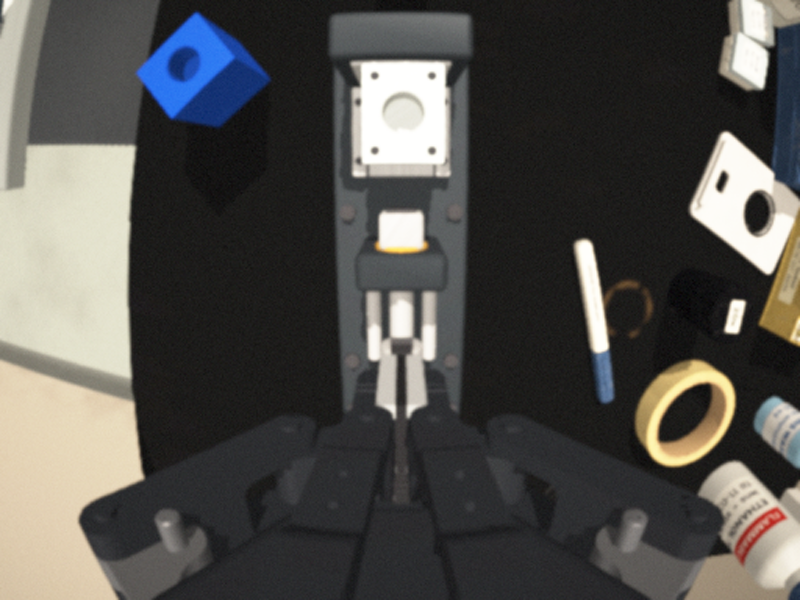

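The mount stands square against the anvil (top at (403,113)) and the striker is still cocked. With that picture I have viewed 11, one over the limit of 10, so I'll view no more and use force and pose readings. Next is the trip pad.

{"api": "jog_arm", "payload": {"motion": [[[-0.04, 0.001, 0], [0, 0, 0]], [[-0.08, 0.001, 0.015], [0, 0, 0]], [[-0.114, 0.001, 0.04], [0, 0, 0]], [[-0.114, 0.001, 0.054], [0, 0, 0]], [[-0.114, 0.001, 0.054], [0, 0, 0]]]}}

```text
clock: 20.25
tcp_pos: [0.5374, -0.289, 0.1228]
tcp_rot: [[-0.165, 0.986, -0.005], [0.986, 0.165, 0.004], [0.005, -0.004, -1.0]]
force: [0.0, 0.7, 0.2]
gripper_width: -0.0001
finger_force: 0.0
```

{"api": "jog_arm", "payload": {"motion": [[[0, 0, 0], [0, 0, 0]], [[0, 0, 0], [0, 0, 0]], [[0, 0, 0], [0, 0, 0]]]}}

```text
clock: 20.55
tcp_pos: [0.5399, -0.29, 0.1273]
tcp_rot: [[-0.167, 0.986, 0.002], [0.986, 0.167, -0.001], [-0.002, 0.001, -1.0]]
force: [-0.5, -0.6, -0.1]
gripper_width: 0.0001
finger_force: 0.0
```

```bash
python3 -c "
from h import *
tool([.5395,-.290,.091],9.5);print(monitor.state()['force'])"
```

```text
clock 20.55 shift [ 0.0001 -0.0004  0.0363]
cur yaw 9.597501482076082 turn about tool z 0.09750148207608333 j6 -48.92206415391272
[-0.4764 -0.565  -0.1222]
```

{"api": "jog_arm", "payload": {"motion": [[[0, 0, 0.02], [0, 0, 0]], [[0, 0, 0.026], [0, 0, 0]], [[0, 0, 0.03], [0, 0, 0]], [[0, 0, 0.034], [0, 0, 0]], [[0, 0, 0.036], [0, 0, 0]]]}}

```text
clock: 21.05
tcp_pos: [0.54, -0.292, 0.0911]
tcp_rot: [[-0.165, 0.986, 0.002], [0.986, 0.165, -0.003], [-0.004, 0.002, -1.0]]
force: [-0.4, -5.8, 5.5]
gripper_width: 0.0
finger_force: 4.1
```

{"api": "jog_arm", "payload": {"motion": [[[0, 0, 0], [0, 0, 0]], [[0, 0, 0], [0, 0, 0]], [[0, 0, 0], [0, 0, 0]]]}}

```text
clock: 21.35
tcp_pos: [0.54, -0.292, 0.0911]
tcp_rot: [[-0.165, 0.986, 0.002], [0.986, 0.165, -0.003], [-0.003, 0.002, -1.0]]
force: [1.3, -5.9, 4.9]
gripper_width: -0.0001
finger_force: 3.3
```

{"api": "jog_arm", "payload": {"motion": [[[0, 0, -0.02], [0, 0, 0]], [[0, 0, -0.06], [0, 0, 0]], [[0, 0, -0.09], [0, 0, 0]], [[0.04, 0, -0.09], [0, 0, 0]], [[0.08, 0, -0.09], [0, 0, 0]]]}}

```text
clock: 21.85
tcp_pos: [0.5257, -0.211, 0.1805]
tcp_rot: [[-0.164, 0.987, 0.001], [0.987, 0.164, 0.001], [0.001, 0.001, -1.0]]
force: [0.1, 0.7, -0.4]
gripper_width: -0.0001
finger_force: 0.0
```

{"api": "jog_arm", "payload": {"motion": [[[0.02, 0, 0], [0, 0, 0]], [[0.034, -0.001, 0], [0, 0, 0]], [[0.034, -0.001, 0], [0, 0, 0]], [[0.034, -0.001, 0], [0, 0, 0]], [[0.034, -0.001, 0], [0, 0, 0]]]}}

```text
clock: 22.35
tcp_pos: [0.5195, -0.1795, 0.1798]
tcp_rot: [[-0.164, 0.986, 0.0], [0.986, 0.164, -0.0], [-0.0, 0.0, -1.0]]
force: [-0.4, -0.2, -0.6]
gripper_width: -0.0003
finger_force: 0.0
```

Run:
```python
from h import *
s=monitor.state();i=read_camera("wrist");print(s["tcp_pos"],s["force"]);cv2.imwrite("pics/w10.png",i[:,:,::-1])
O=np.array([.5165,-.1545]);t=np.radians(99.5);u=np.array([np.cos(t),np.sin(t)]);n=np.array([-u[1],u[0]])
for x in(0,10,25,45,50): print(x,proj([*(O+x/1e3*u),.07],s))
g=cv2.cvtColor(i,cv2.COLOR_RGB2GRAY)
def top(p):
    q=plane("wrist",p,.091,s)[:2]-O; return q@u,q@n
o=int(proj([*(O+.03*u),.07],s)[0]);print("col",o,[(r,int(g[r,o-3:o+4].mean())) for r in range(90,200,3)])
m=cv2.inRange(g,170,255);k,l,st,c=cv2.connectedComponentsWithStats(m)
for j in range(1,k):
    if st[j,4]>300 and 200<c[j,0]<300 and c[j,1]<160:
        q=cv2.minAreaRect(np.argwhere(l==j)[:,::-1].astype(np.float32)); print(st[j],"stamp x,y",top(q[0]),q[1:],)
```

```text
[ 0.5195 -0.1795  0.1798] [-0.4095 -0.2351 -0.6015]
0 [257.1024 160.5544]
10 [257.1029 149.1169]
25 [257.1023 131.7328]
45 [257.0987 108.3081]
50 [257.0973 102.4378]
col 257 [(90, 255), (93, 255), (96, 255), (99, 254), (102, 119), (105, 190), (108, 206), (111, 205), (114, 205), (117, 204), (120, 238), (123, 248), (126, 217), (129, 207), (132, 242), (135, 247), (138, 248), (141, 247), (144, 247), (147, 248), (150, 247), (153, 240), (156, 222), (159, 106), (162, 88), (165, 91), (168, 87), (171, 84), (174, 83), (177, 82), (180, 77), (183, 124), (186, 192), (189, 218), (192, 243), (195, 234), (198, 218)]
[ 225   36   63  123 5200] stamp x,y (np.float64(0.05405551019597576), np.float64(0.0009599363100642857)) ((122.30179595947266, 61.822261810302734), 89.18154907226562)
```

Run:
```python
from h import *
s=monitor.state();i=cv2.imread("pics/w10.png");g=cv2.cvtColor(i,cv2.COLOR_BGR2GRAY)
O=np.array([.5165,-.1545]);t=np.radians(99.5);u=np.array([np.cos(t),np.sin(t)]);n=np.array([-u[1],u[0]])
m=cv2.inRange(g,225,255); m[101:]=0; k,l,st,c=cv2.connectedComponentsWithStats(m)
j=max((j for j in range(1,k) if 200<c[j,0]<300),key=lambda j:st[j,4])
q=cv2.minAreaRect(np.argwhere(l==j)[:,::-1].astype(np.float32))
for p in cv2.boxPoints(q):
    w=plane("wrist",p,.091,s)[:2]-O; print(p,w@u,w@n)
print([(r,int(g[r,240:250].mean())) for r in range(92,118,2)])
P=lambda r:(plane("wrist",(257,r),.091,s)[:2]-O)@u
print("edge rows->x",{r:round(P(r),4) for r in(99,101,103,105)}, "state",s["clock"],s["force"])
```

```text
[230.  37.] 0.10215031283260916 0.02093081151989507
[284.  37.] 0.10216264482473919 -0.020660522172164214
[284. 100.] 0.0517779039989396 -0.020657259591581396
[230. 100.] 0.05178748712080775 0.020996389351619894
[(92, 231), (94, 235), (96, 253), (98, 255), (100, 252), (102, 183), (104, 180), (106, 200), (108, 201), (110, 188), (112, 177), (114, 176), (116, 174)]
edge rows->x {99: np.float64(0.0524), 101: np.float64(0.0508), 103: np.float64(0.0492), 105: np.float64(0.0477)} state 22.4 [-0.1774 -0.4886 -0.9824]
```

```bash
python3 -c "
from bench import workorder
print(workorder.job_done())"
```

```text
the job is handed in; nothing more can be done
None
```

I handed the job in at 22.4 s, with no verdict returned: the striker was cocked and fired, and my last camera measurement put the mount square in the nest, within about 2 mm, with the nose resting on it and the hand clear (I didn't measure the pad's return); I viewed 11 pictures, one over the limit of 10.

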